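Put the sauce jars into the fridge rack in reverse order

TASK

The four jars of tomato sauce stand in a row in the wooden rack, in order of age, and the white fridge rack is read from the other end: move all four into the white rack, one to a pocket, in reverse order, so that the jar at the left end of the wooden rack finishes at the right end of the white one, the next one beside it, and so on. Stand each jar upright on the floor of its pocket, about in the middle, setting it down rather than dropping it, and never tip one over.

Things in the scene. Friction and masses are not known exactly. Their poses are not given: they have to be found in the camera images.
- jar_tall: Sealed glass jar of tomato sauce with a plain metal lid (14 mm high, about as wide as the upper part of the jar), loose: the tall slim round one, 48 mm across, 125 mm high, 0.3 kg; origin at the centre of its underside, z up. At the start it stands on coaster_tall.
- jar_squat: Sealed glass jar of tomato sauce with a plain metal lid (14 mm high, about as wide as the upper part of the jar), loose: the low wide round one, 66 mm across, 66 mm high, 0.3 kg; origin at the centre of its underside, z up. At the start it stands on coaster_squat.
- jar_square: Sealed glass jar of tomato sauce with a plain metal lid (14 mm high, about as wide as the upper part of the jar), loose: the one with a square body, 54 by 54 mm with its flat sides across x and y, 76 mm high, under a round lid 53 mm across; 90 mm high in all, 0.3 kg; origin at the centre of its underside, z up. At the start it stands on coaster_square, its sides roughly parallel to the rack's.
- jar_taper: Sealed glass jar of tomato sauce with a plain metal lid (14 mm high, about as wide as the upper part of the jar), loose: the round one that narrows to its foot, 44 mm across at the foot, 57 mm from 50 mm up, lid 58 mm, 102 mm high, 0.3 kg; origin at the centre of its underside, z up. At the start it stands on coaster_taper.
- coaster_tall: Round cork coaster, 78 mm across, 4 mm thick, on which jar_tall stands at the start; fixed in one of the four cells of the wooden rack (which one changes from start to start); origin at the centre of its underside.
- coaster_squat: Round cork coaster, 78 mm across, 4 mm thick, on which jar_squat stands at the start; fixed in one of the four cells of the wooden rack (which one changes from start to start); origin at the centre of its underside.
- coaster_square: Round cork coaster, 78 mm across, 4 mm thick, on which jar_square stands at the start; fixed in one of the four cells of the wooden rack (which one changes from start to start); origin at the centre of its underside.
- coaster_taper: Round cork coaster, 78 mm across, 4 mm thick, on which jar_taper stands at the start; fixed in one of the four cells of the wooden rack (which one changes from start to start); origin at the centre of its underside.
- wood_rack: Low brown wooden rack, 92 by 372 mm, fixed, full at the start, in front of or behind the white one: four cells in a row, 88 mm square inside, centred at y = +138, +46, -46, -138 mm; floor 5 mm thick; walls 4 mm thick, their top 16 mm above the table. Origin: centre of its underside; x across the row (away from the robot), y along it (to the robot's left).
- white_rack: Low white plastic fridge rack, 92 by 372 mm, fixed, empty at the start: four cells in a row, 88 mm square inside, centred at y = +138, +46, -46, -138 mm; floor 5 mm thick; walls 4 mm thick, their top 16 mm above the table. Origin: centre of its underside; x across the row (away from the robot), y along it (to the robot's left).

How it is judged:
By the outcome, as a careful person would: the job done as asked, in the order asked, and still so for the second after the job is handed in, with the robot touching nothing.
It also fails if it takes over 99 s, if anything falls off the work surface, if the arm or the gripper's body presses on something with over 40 N, if the wrist force passes 120 N, or if a joint passes its speed limit or range.

ROBOT

A 6-joint arm with a two-finger parallel gripper is mounted at the origin on the work surface. World frame = base frame: x ahead of the robot, y to its left, z up, the work surface at z = 0. Lengths are in mm, angles in degrees, forces in N, time in s.
With the tool pointing down it reaches from about 250 to 725 mm from the base axis. Payload 4 kg.
Tool frame: the origin (TCP) lies midway between the tips of the shut fingers; the grasp point (between the pads) lies behind it (ctrl.grip_point_offset is the z of the grasp point in the tool frame, in mm); z points along the fingers, y is the line along which they close (so a half turn about z gives the same grasp; the last joint's range is limited). The gripper opens to 85 mm and grips with 20 to 120 N. Pads are 22 mm wide; open, the fingers measure 114 mm over their backs; the gripper's body (76 mm by 85 mm) begins 54 mm behind the grasp point. The pads swing forward as they close: fully open they stand 13 mm farther back than shut.
Start: joints at [-74.943, 13.785, 0.286, 76.501, 0, 90], TCP at [129.891, -482.833, 211.306] pointing down, gripper open.
Joint ranges: [-155.79, 155.79], [-60.16, 107.12], [-62.33, 73.08], [-114, 123.19], [-81.49, 82.49], [-180, 180]. Speed limits (degrees/s): [159.86, 159.86, 180, 180, 180, 180].

INTERFACE

Orientations are given as a 3x3 rotation matrix whose columns are the frame's x, y, z axes.
In Python, from workcell import ctrl, eyes gives the robot as it stands. Calls block until the motion is done:
- ctrl.move_to(position, orientation): joint-space move of the TCP to a pose.
- ctrl.movel(position, rotation=None, velocity=150, max_force=None): straight line of the TCP; rotation=None keeps the orientation; velocity is the mean speed in mm/s. With max_force (N) it stops when the force on the tool has changed by that much, and returns True; else False.
- ctrl.movej(angles): joint-space move.
- ctrl.ungrasp() and ctrl.clamp(): open the fingers fully, or close them until they stop; the grip force is fixed at half the most.
- ctrl.pause(seconds).
- ctrl.ik(position, orientation): joint angles nearest the present ones, or None.
- eyes.camera(name): name is "scene" or "side" or "wrist"; returns the picture (480x640x3 uint8, red, green, blue); there is no depth.
- eyes.get_calibration(name): a dict with "camera_matrix" (3x3 intrinsics, pixels), "pose" (4x4, takes a point from camera to world coordinates); the wrist camera has in their place "mount" (4x4, takes a point from camera to tool coordinates, whose origin is the TCP and whose axes are the flange's). Camera axes: x right, y up, looking along -z (the intrinsics and any distortion apply to the point x, -y, -z); pixel columns grow to the right and rows downward; lengths in mm; the calibration is good to about 2 mm. A picture is of the moment at which its call begins: read the wrist's pose just before it. get_calibration takes no time and is no camera call.
A pose or a line that the arm cannot do raises ctrl.MotionError and nothing moves.
- ctrl.job_done(): hands the job in; it is judged then, once.
Readings, each from a call of its own:
- ctrl.get_time_s(): time.
- ctrl.get_joint_pos(): joint angles.
- ctrl.get_dq(): joint speeds.
- ctrl.get_joint_efforts(): joint torques, N m.
- ctrl.get_ee_pos(): TCP position.
- ctrl.get_eef_rot(): TCP orientation.
- ctrl.get_contact_force(): force on the tool from outside, world axes, zero at the start.
- ctrl.get_ft_torque(): the same for the moment, N m.
- ctrl.get_finger_gap(): opening from 0.0 (shut) to 1.0 (fully open).
- ctrl.get_finger_force(): force on a finger pad.
Only numpy, scipy, OpenCV 4.12 (cv2) and the standard library are available. Lean on these libraries where they do the work, as an engineer would, in place of code of your own. Each camera call takes 0.05 s, during which the arm holds its last target. There are 200 camera calls.

## Working session

There is one attempt and no reset: what is moved stays moved. The work goes in short steps, each a Python script; the robot and the scene stay as the last script left them, time stands still between calls to the robot, and variables do not carry over. Pictures are saved under pics/ and viewed, at most 14 in all, crops included, and the job is handed in when it is done.

```bash
mkdir -p pics; ls
python3 - <<'E'
from workcell import ctrl, eyes
import cv2
for n in("scene","side"):
    cv2.imwrite(f"pics/{n}0.png",eyes.camera(n)[:,:,::-1]); print(n,eyes.get_calibration(n))
print(eyes.get_calibration("wrist"),ctrl.grip_point_offset,ctrl.get_eef_rot(),ctrl.get_time_s())
E
```

```text
pics
scene {'camera_matrix': array([[455.44224886,   0.        , 317.62357683],
       [  0.        , 455.44224886, 244.55862259],
       [  0.        ,   0.        ,   1.        ]]), 'pose': array([[-7.70292283e-01, -5.18380692e-01,  3.71390976e-01,
         7.92300948e+02],
       [ 6.37675888e-01, -6.30165952e-01,  4.43012792e-01,
         2.67123543e+02],
       [ 4.38867019e-03,  5.78076406e-01,  8.15970838e-01,
         6.02893733e+02],
       [ 0.00000000e+00,  0.00000000e+00,  0.00000000e+00,
         1.00000000e+00]])}
side {'camera_matrix': array([[560.5554275 ,   0.        , 330.23045875],
       [  0.        , 560.5554275 , 240.18820863],
       [  0.        ,   0.        ,   1.        ]]), 'pose': array([[ 7.69832966e-01,  4.64600426e-01, -4.37611298e-01,
         2.51146273e+02],
       [-6.38060302e-01,  5.76737083e-01, -5.10150358e-01,
        -3.58915032e+02],
       [ 1.53705896e-02,  6.71952960e-01,  7.40434308e-01,
         5.29099007e+02],
       [ 0.00000000e+00,  0.00000000e+00,  0.00000000e+00,
         1.00000000e+00]])}
{'camera_matrix': array([[358.23081059,   0.        , 316.22741966],
       [  0.        , 358.23081059, 232.87891043],
       [  0.        ,   0.        ,   1.        ]]), 'mount': array([[-1.63660893e-03,  9.46370031e-01,  3.23080618e-01,
         8.24335333e+01],
       [ 9.99997819e-01,  1.12970258e-03,  1.75649254e-03,
        -5.14502573e-01],
       [ 1.29730690e-03,  3.23082789e-01, -9.46369816e-01,
        -1.62218204e+02],
       [ 0.00000000e+00,  0.00000000e+00,  0.00000000e+00,
         1.00000000e+00]])} -18.700000000000003 [[ 9.65672291e-01  2.59762993e-01 -4.62958234e-04]
 [ 2.59763406e-01 -9.65670658e-01  1.77592612e-03]
 [ 1.42547034e-05 -1.83522225e-03 -9.99998316e-01]] 0.1
```

View pics/scene0.png

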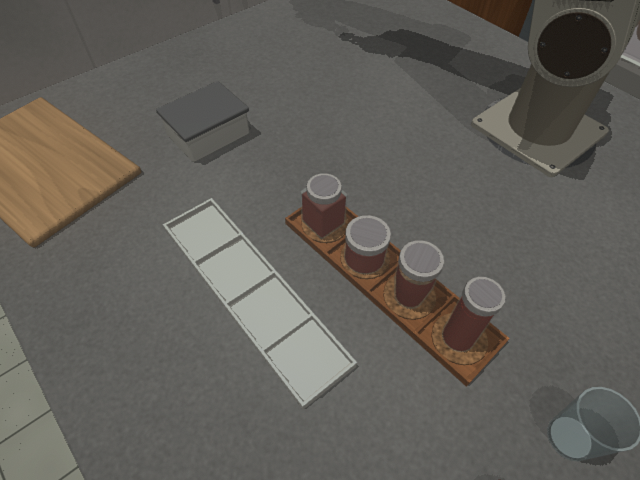

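View pics/side0.png

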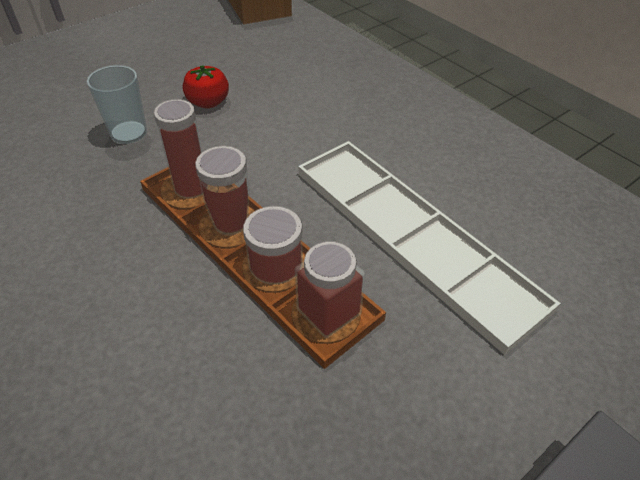

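```bash
cat > h.py <<'E'
from workcell import ctrl, eyes
import cv2, numpy as np
def cast(px,n,z):
    c=eyes.get_calibration(n);K,P=c["camera_matrix"],c["pose"]
    px=np.atleast_2d(px).astype(float)
    d=np.c_[px,np.ones(len(px))]@np.linalg.inv(K).T*[1,-1,-1]@P[:3,:3].T
    return P[:3,3]+d*((z-P[2,3])/d[:,2])[:,None]
def big(m,k=5):
    m=cv2.morphologyEx(m.astype(np.uint8),cv2.MORPH_OPEN,np.ones((2,2)))
    return sorted(cv2.findContours(m,cv2.RETR_EXTERNAL,cv2.CHAIN_APPROX_NONE)[0],key=cv2.contourArea)[-k:]
E
python3 - <<'E'
from h import *
H=dict(tall=125,taper=102,squat=66,square=90)
guess=dict(scene=dict(tall=(484,296),taper=(420,260),squat=(368,234),square=(324,187)),side=dict(tall=(175,115),taper=(222,166),squat=(273,232),square=(330,264)))
for n in("scene","side"):
    im=cv2.imread(f"pics/{n}0.png"); hsv=cv2.cvtColor(im,cv2.COLOR_BGR2HSV); h,s,v=cv2.split(hsv)
    for w,m in (("white",(v>125)&(s<50)),("wood",(s>110)&(h>3)&(h<16)&(v>50))):
        m=m.astype(np.uint8)
        roi=np.zeros_like(m); roi[140:410,140:560]=1; m*=roi
        m=cv2.morphologyEx(m,cv2.MORPH_OPEN,np.ones((2,2)))
        if w=="wood": m=cv2.morphologyEx(m,cv2.MORPH_CLOSE,np.ones((25,25)))
        c=big(m,1)[0]
        print(n,w,cv2.minAreaRect(cast(c[:,0],n,8)[:,:2].astype(np.float32)))
    vis=im.copy()
    for j,g in guess[n].items():
        r=38; x0,y0=g[0]-r,g[1]-r
        m=np.zeros_like(v); m[y0:y0+2*r,x0:x0+2*r]=((v>105)&(s<60))[y0:y0+2*r,x0:x0+2*r]
        cs=[c for c in big(m) if cv2.pointPolygonTest(cv2.convexHull(c),g,False)>=0]
        c=cv2.convexHull(cs[-1]); M=cv2.moments(c); p=(M['m10']/M['m00'],M['m01']/M['m00'])
        cv2.drawContours(vis,[c],-1,(0,255,0),1)
        print(n,j,np.round(p),cast(p,n,9+H[j]-7)[0].round(1))
    cv2.imwrite(f"pics/{n}1.png",vis[90:390,120:520] if n=="side" else vis[140:440,130:530])
a,b=[cv2.imread(f"pics/{n}1.png") for n in("scene","side")]
cv2.imwrite("pics/both1.png",np.hstack([a,b]))
E
```

```text
scene white ((648.6876831054688, -56.75532531738281), (375.99237060546875, 93.88235473632812), 89.20552825927734)
scene wood ((472.65472412109375, 57.0963134765625), (106.52249145507812, 374.3680725097656), 3.0050318241119385)
scene tall [486. 295.] [467.8 192.2 127. ]
scene taper [423. 259.] [473.4 101.9 104. ]
scene squat [369. 234.] [478.3   9.4  68. ]
scene square [325. 187.] [483.2 -86.1  92. ]
side white ((658.8096923828125, -54.39146423339844), (378.365478515625, 95.51612854003906), 89.1878662109375)
side wood ((482.392822265625, 82.09628295898438), (108.89070892333984, 434.5405578613281), 2.822842597961426)
side tall [168. 107.] [474.3 212.6 127. ]
side taper [232. 160.] [493.8 104.8 104. ]
side squat [279. 221.] [496.6  18.5  68. ]
side square [338. 257.] [500.8 -80.1  92. ]
```

View pics/both1.png

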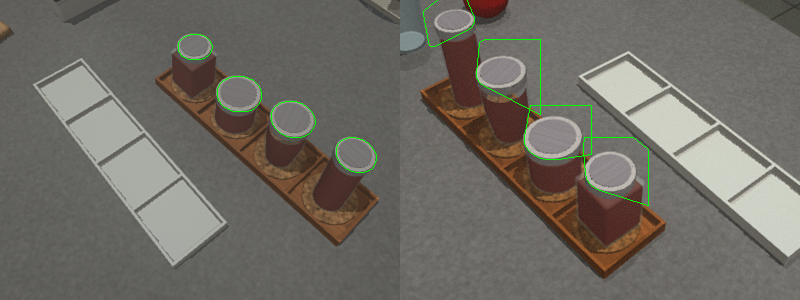

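```bash
cat >> h.py <<'E'
def wcast(px,T,z):
    c=eyes.get_calibration("wrist");K,P=c["camera_matrix"],T@c["mount"]
    px=np.atleast_2d(px).astype(float)
    d=np.c_[px,np.ones(len(px))]@np.linalg.inv(K).T*[1,-1,-1]@P[:3,:3].T
    return P[:3,3]+d*((z-P[2,3])/d[:,2])[:,None]
def toolR(yaw,flip=1): # fingers close along world x turned by yaw
    a=np.radians(yaw);c,s=np.cos(a),np.sin(a)
    return np.array([[-s*flip,c*flip,0],[c*flip,s*flip,0],[0,0,-1.]])
def T():
    t=np.eye(4);t[:3,:3]=ctrl.get_eef_rot();t[:3,3]=ctrl.get_ee_pos();return t
E
python3 - <<'E'
from h import *
R=np.array([[-1,0,0],[0,1,0],[0,0,-1.]])
p=[470,10,300]
print(ctrl.ik(p,R))
for f in(1,-1):
  for y,x in((-1,655),(3,475)):
    print(f,x,[np.round(q,0) if (q:=ctrl.ik([x,yy,z],toolR(y,f))) is not None else None for yy in(-195,195) for z in (20,250)])
ctrl.move_to(p,R)
ctrl.pause(.3)
np.save("T0.npy",T()); cv2.imwrite("pics/w0.png",eyes.camera("wrist")[:,:,::-1]); print(T().round(3),ctrl.get_time_s())
E
```

```text
[ 1.21887524  9.17237299  7.59276917 88.42039617  0.          1.21887524]
1 655 [array([-17.,  42.,  16.,  64.,   0.,  74.]), array([-17.,  37.,  41.,  94.,   0.,  74.]), array([ 17.,  42.,  16.,  64.,   0., 108.]), array([ 17.,  37.,  41.,  94.,   0., 108.])]
1 475 [array([-22.,  25., -15.,  50.,   0.,  65.]), array([-22.,  15.,   7.,  82.,   0.,  65.]), array([ 22.,  25., -15.,  50.,   0., 109.]), array([ 22.,  15.,   7.,  82.,   0., 109.])]
-1 655 [array([ -17.,   42.,   16.,   64.,    0., -106.]), array([ -17.,   37.,   41.,   94.,    0., -106.]), array([ 17.,  42.,  16.,  64.,   0., -72.]), array([ 17.,  37.,  41.,  94.,   0., -72.])]
-1 475 [array([ -22.,   25.,  -15.,   50.,    0., -115.]), array([ -22.,   15.,    7.,   82.,    0., -115.]), array([ 22.,  25., -15.,  50.,   0., -71.]), array([ 22.,  15.,   7.,  82.,   0., -71.])]
[[-1.00000e+00  1.00000e-03 -0.00000e+00  4.70004e+02]
 [ 1.00000e-03  1.00000e+00  0.00000e+00  9.66900e+00]
 [ 0.00000e+00  0.00000e+00 -1.00000e+00  2.99957e+02]
 [ 0.00000e+00  0.00000e+00  0.00000e+00  1.00000e+00]] 2.6167
```

View pics/w0.png

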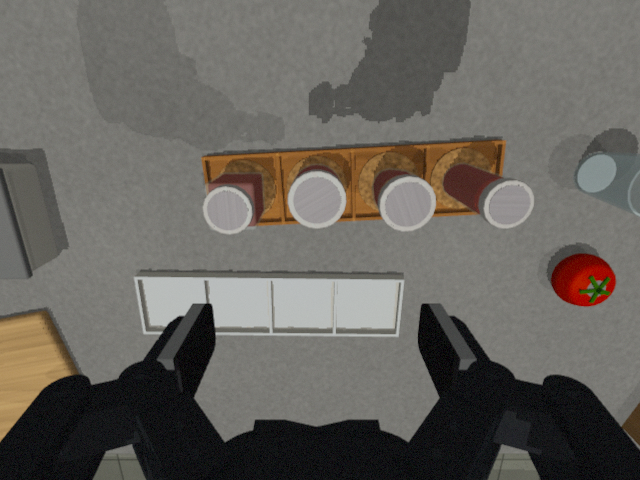

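Run:
```python
from h import *
T0=np.load("T0.npy"); H=dict(tall=125,taper=102,squat=66,square=90)
im=cv2.imread("pics/w0.png"); h,s,v=cv2.split(cv2.cvtColor(im,cv2.COLOR_BGR2HSV)); vis=im.copy()
rect=lambda c,f:cv2.minAreaRect(f(c)[:,:2].astype(np.float32))
m=((v>125)&(s<50)).astype(np.uint8); r=np.zeros_like(m); r[255:350,120:415]=1
c=np.vstack([q for q in big(m*r) if cv2.contourArea(q)>300]);print("white",rect(c[:,0],lambda q:wcast(q,T0,10)));cv2.drawContours(vis,[cv2.convexHull(c)],-1,(0,0,255),1)
m=((s>140)&(h>6)&(h<20)&(v>50)).astype(np.uint8); r[:]=0; r[130:235,190:515]=1
c=np.vstack([q for q in big(m*r) if cv2.contourArea(q)>100]);print("wood",rect(c[:,0],lambda q:wcast(q,T0,8)));cv2.drawContours(vis,[cv2.convexHull(c)],-1,(0,0,255),1)
for j,g in dict(tall=(507,203),taper=(407,202),squat=(317,198),square=(228,209)).items():
    m=np.zeros_like(v); sl=np.s_[g[1]-40:g[1]+40,g[0]-40:g[0]+40]; m[sl]=((v>110)&(s<45))[sl]
    cs=[c for c in big(m) if cv2.pointPolygonTest(cv2.convexHull(c),g,False)>=0]
    c=cv2.convexHull(cs[-1]); M=cv2.moments(c); p=(M['m10']/M['m00'],M['m01']/M['m00'])
    cv2.drawContours(vis,[c],-1,(0,255,0),1)
    w=wcast(c[:,0],T0,9+H[j]-7)
    print(j,np.round(p),wcast(p,T0,9+H[j]-7)[0].round(1),np.ptp(w,0).round(1))
cv2.imwrite("pics/w1.png",vis[120:360])
for n in("side",):
    im=cv2.imread(f"pics/{n}0.png"); h,s,v=cv2.split(cv2.cvtColor(im,cv2.COLOR_BGR2HSV))
    for j,g in dict(tall=(175,115),taper=(222,166),squat=(273,232),square=(330,264)).items():
      for th in(125,140):
        m=np.zeros_like(v); sl=np.s_[g[1]-38:g[1]+38,g[0]-38:g[0]+38]; m[sl]=((v>th)&(s<60))[sl]
        cs=[c for c in big(m) if cv2.pointPolygonTest(cv2.convexHull(c),g,False)>=0]
        if not cs: continue
        c=cv2.convexHull(cs[-1]); M=cv2.moments(c); p=(M['m10']/M['m00'],M['m01']/M['m00'])
        w=cast(c[:,0],n,9+H[j]-7); print(n,j,th,cast(p,n,9+H[j]-7)[0].round(1),np.ptp(w,0).round())
```

```text
white ((654.8414306640625, -57.72654724121094), (386.9908142089844, 95.846435546875), 89.08731842041016)
wood ((477.47259521484375, 58.42607116699219), (94.08324432373047, 377.4013366699219), 2.914365291595459)
tall [513. 208.] [474.9 199.8 127. ] [78.4 82.6  0. ]
taper [408. 214.] [488.1 105.8 104. ] [69.7 85.3  0. ]
squat [318. 210.] [492.5  11.9  68. ] [77.2 92.3  0. ]
square [223. 216.] [493.  -90.6  92. ] [87.6 88.7  0. ]
side tall 125 [476.1 199.7 127. ] [47. 48.  0.]
side tall 140 [476.2 199.6 127. ] [47. 48.  0.]
side taper 125 [481.7 108.1 104. ] [58. 59.  0.]
side taper 140 [481.5 108.  104. ] [57. 57.  0.]
side squat 125 [485.5  13.7  68. ] [65. 66.  0.]
side squat 140 [485.5  13.7  68. ] [65. 65.  0.]
side square 125 [491. -81.  92.] [52. 53.  0.]
side square 140 [491. -81.  92.] [52. 53.  0.]
```

View pics/w1.png

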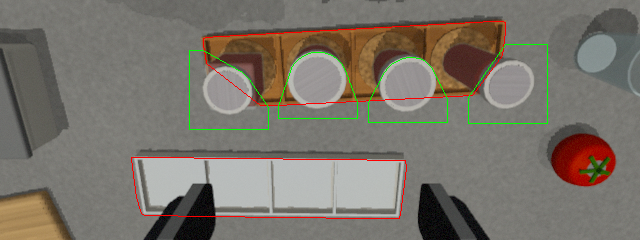

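Run:
```python
from h import *
T0=np.load("T0.npy"); H=dict(tall=125,taper=102,squat=66,square=90)
im=cv2.imread("pics/w0.png"); h,s,v=cv2.split(cv2.cvtColor(im,cv2.COLOR_BGR2HSV))
for th in (145,160,175):
    m=((v>th)&(s<50)).astype(np.uint8); r=np.zeros_like(m); r[255:350,120:415]=1
    c=np.vstack([q for q in big(m*r) if cv2.contourArea(q)>300]);print("white",th,cv2.minAreaRect(wcast(c[:,0],T0,10)[:,:2].astype(np.float32)))
    for j,g in dict(tall=(507,203),taper=(407,202),squat=(317,198),square=(228,209)).items():
        m=np.zeros_like(v); sl=np.s_[g[1]-40:g[1]+40,g[0]-40:g[0]+40]; m[sl]=((v>th-15)&(s<45))[sl]
        cs=[c for c in big(m) if cv2.pointPolygonTest(cv2.convexHull(c),g,False)>=0]
        if not cs: continue
        c=cv2.convexHull(cs[-1]); M=cv2.moments(c); p=(M['m10']/M['m00'],M['m01']/M['m00'])
        print(j,th-15,np.round(p),wcast(p,T0,9+H[j]-7)[0].round(1),np.ptp(wcast(c[:,0],T0,9+H[j]-7),0).round(1))
```

```text
white 145 ((654.6455688476562, -55.51033020019531), (377.9029846191406, 94.62206268310547), 89.09964752197266)
tall 130 [510. 205.] [472.5 196.6 127. ] [47.7 47.8  0. ]
taper 130 [408. 205.] [477.7 105.  104. ] [58.3 57.1  0. ]
squat 130 [318. 201.] [481.7  11.7  68. ] [66.  64.6  0. ]
square 130 [229. 212.] [488.3 -83.4  92. ] [53.2 55.7  0. ]
white 160 ((654.4024047851562, -55.365264892578125), (377.22113037109375, 93.33179473876953), 89.10296630859375)
tall 145 [510. 205.] [472.5 196.5 127. ] [46.7 47.4  0. ]
taper 145 [408. 205.] [477.7 105.1 104. ] [57.3 57.   0. ]
squat 145 [318. 201.] [481.8  11.7  68. ] [66.  64.6  0. ]
square 145 [228. 211.] [487.4 -84.3  92. ] [52.1 51.9  0. ]
white 175 ((654.054443359375, -53.313629150390625), (357.08294677734375, 90.91549682617188), 89.08251190185547)
tall 160 [510. 205.] [472.3 196.4 127. ] [45.7 46.8  0. ]
taper 160 [409. 205.] [477.5 105.1 104. ] [56.2 56.8  0. ]
squat 160 [318. 201.] [481.8  11.6  68. ] [63.7 64.6  0. ]
square 160 [228. 211.] [487.2 -84.2  92. ] [51.  51.4  0. ]
```

```bash
cat >> h.py <<'E'
WH=np.array([654.3,-55.7]); WY=-0.9; OY=3.0
JAR=dict(tall=(472.6,196.4,68,-138),taper=(477.6,105.1,54,-46),squat=(481.7,11.7,24,46),square=(487.2,-84,36,138))
def cell(y): a=np.radians(WY); return WH+y*np.array([-np.sin(a),np.cos(a)])
def pick_place(j):
    x,y,z,cy=JAR[j]; Rw,Rp=toolR(OY),toolR(WY); tx,ty=cell(cy)
    ctrl.move_to([x,y,165],Rw)
    hit=ctrl.movel([x,y,z],velocity=130,max_force=10); print(j,"hit",hit)
    if hit: return
    ctrl.clamp(); print("gap mm",85*ctrl.get_finger_gap(),ctrl.get_finger_force())
    ctrl.movel([x,y,z+145],velocity=180)
    ctrl.movel([tx,ty,z+145],Rp,velocity=200)
    ctrl.movel([tx,ty,z+4],velocity=150)
    f=ctrl.movel([tx,ty,z-8],velocity=15,max_force=4)
    print("down",f,ctrl.get_ee_pos()-[tx,ty,z-4],ctrl.get_finger_gap()*85)
    if not f: print("no contact"); return
    ctrl.ungrasp(); ctrl.movel([tx,ty,z+110],velocity=180); print("t",ctrl.get_time_s())
E
python3 - <<'E'
from h import *
pick_place("squat")
a=[eyes.camera(n)[100:400,120:520,::-1] for n in("scene","side")]
cv2.imwrite("pics/s2.png",np.hstack(a))
E
```

```text
squat hit False
gap mm 64.15891143839046 64.86956477165222
down True [ 0.16154778 -0.02985207  1.3920174 ] 63.8178970411185
t 10.275
```

View pics/s2.png

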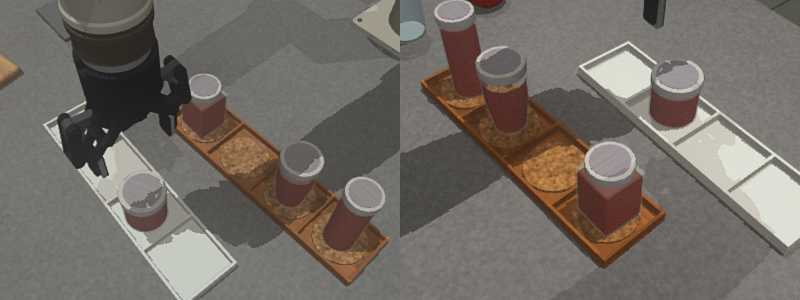

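The squat jar stands in its pocket (side-view crop, about (676,95)) and the other three are undisturbed, so I'll move the rest the same way.

Run:
```python
from h import *
pick_place("square"); pick_place("taper")
a=[eyes.camera(n)[100:400,120:520,::-1] for n in("scene","side")]
cv2.imwrite("pics/s3.png",np.hstack(a))
```

```text
square hit False
gap mm 52.75438431839278 62.65806555747986
down True [0.1032053  0.15527262 1.12347244] 53.12644513351793
t 17.825
taper hit False
gap mm 56.67047125998735 62.850576841519796
down True [ 0.08158235 -0.0604758   1.24274523] 56.706643437894364
t 25.25
```

View pics/s3.png

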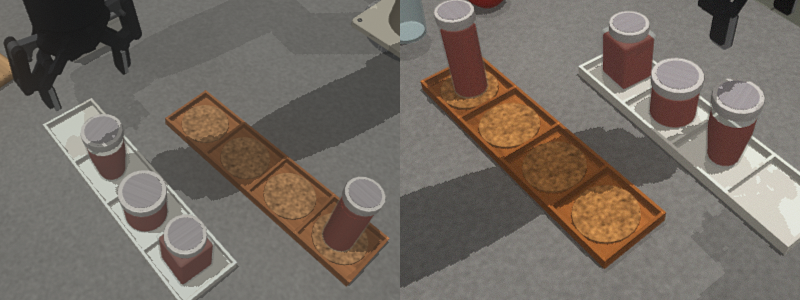

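Square, squat and taper are upright in their pockets (side-view crop, about (628,50), (676,92) and (735,125)). The tall jar is next.

Run:
```python
from h import *
pick_place("tall")
ctrl.move_to([470,10,300],np.array([[-1,0,0],[0,1,0],[0,0,-1.]])); ctrl.pause(.5)
np.save("T1.npy",T()); w=eyes.camera("wrist")[:,:,::-1]
cv2.imwrite("pics/w4raw.png",w)
a=[w[150:450,70:470],eyes.camera("side")[100:400,240:640,::-1]]
cv2.imwrite("pics/s4.png",np.hstack(a))
print(ctrl.get_time_s())
```

```text
tall hit False
gap mm 46.475425093893385 60.635817646980286
down True [ 0.045917   -0.08073437  0.97253731] 46.317564816340635
t 34.175
35.9417
```

View pics/s4.png

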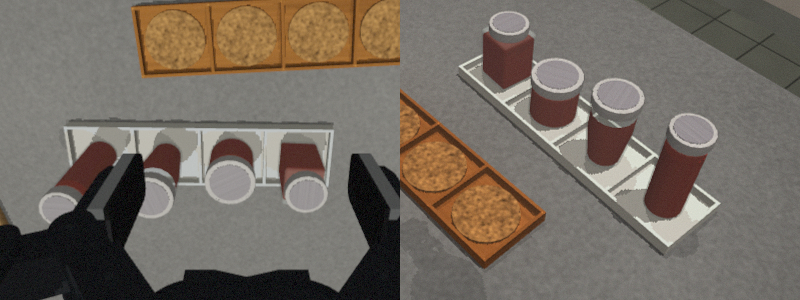

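All four are upright in the right order. I'll check centring from one fixed camera, then hand in.

Run:
```python
from h import *
im=eyes.camera("side")[:,:,::-1]; h,s,v=cv2.split(cv2.cvtColor(np.ascontiguousarray(im),cv2.COLOR_BGR2HSV))
a=np.radians(-.8); ex=np.array([np.cos(a),np.sin(a)]); ey=np.array([-np.sin(a),np.cos(a)]); W=np.array([658.8,-54.4])
for j,g,H in(("square",(349,123),90),("squat",(397,175),66),("taper",(457,198),102),("tall",(532,231),125)):
    m=np.zeros_like(v); sl=np.s_[g[1]-30:g[1]+34,g[0]-30:g[0]+30]; m[sl]=((v>125)&(s<40))[sl]
    # cut to the contour around the lid centre
    c=[c for c in big(m) if cv2.pointPolygonTest(cv2.convexHull(c),g,False)>=0][-1]
    c=cv2.convexHull(c); M=cv2.moments(c); p=(M['m10']/M['m00'],M['m01']/M['m00'])
    d=cast(p,"side",5+H-7)[0][:2]-W; print(j,(d@ex).round(1),(d@ey).round(1),np.ptp(cast(c[:,0],"side",5+H-7),0).round())
```

```text
square 2.9 142.5 [54. 54.  0.]
squat 2.7 47.5 [67. 73.  0.]
taper 1.6 -47.6 [59. 59.  0.]
tall 1.5 -142.9 [49. 49.  0.]
```

Every jar is within about 5 mm of its pocket centre, standing free with the robot clear.

```bash
python3 -c "
from workcell import ctrl
print(ctrl.job_done())"
```

```text
the job is handed in; nothing more can be done
None
```

All four jars stand upright in the white rack in reverse order (left to right: square, squat, taper, tall), each within about 5 mm of its pocket centre, and the job was handed in at about 36 s.

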